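Free a clamped module and slide it into the test socket

ROBOT

A 6-joint arm with a two-finger parallel gripper is mounted at the origin on the work surface. World frame = base frame: x ahead of the robot, y to its left, z up, the work surface at z = 0. Lengths are in m, angles in rad, forces in N, time in s.
With the tool pointing down it reaches from about 0.35 to 0.975 m from the base axis. Payload 4.9 kg.
Tool frame: the origin (TCP) lies at the very end of the fingers, on their centre line; the grasp point (between the pads) lies 19 mm behind it; z points along the fingers, x is the direction in which the jaws open and shut, and the axes are right-handed (so a half turn about z gives the same grasp; the last joint's range is limited). The gripper opens to 85 mm and grips with 20 to 120 N. Pads are 22 mm wide; open, the fingers measure 114 mm over their backs; the gripper's body (76 mm by 85 mm) begins 54 mm behind the grasp point. The pads swing forward as they close: fully open they stand 13 mm farther back than shut.
Start: joints at [1.014, 0.053, 1.613, -0, 1.476, -0.119], TCP at [0.265, 0.566, 0.231] pointing down, gripper open.
Joint ranges: [-3.01, 3.01], [-1.01, 2.22], [0.06, 2.58], [-1.02, 4.17], [0.09, 2.62], [-3.14, 3.14]. Speed limits (rad/s): [2.57, 2.57, 3.14, 3.14, 3.14, 3.14].

INTERFACE

Orientations are given as a unit quaternion [w, x, y, z].
In Python, from plant import * gives the robot as it stands.
- The arm moves only by the shell command python3 -m inch 'ROWS'. ROWS is text: rows parted by semicolons, each of 7 numbers parted by spaces: the shift along the tool's x, y, z in m, then the turn, a rotation vector about the tool's x, y, z in rad, then the closure, from 0 (fully open) to 1 (shut). A call has 1 to 10 rows; each row shifts and turns the commanded pose from where the row before left it, along the tool's axes as they then stand; what a row does not reach is not made up. A row lasts 1/12 s, in which the tool goes at most 41.7 mm and 7.16 degrees, less where a joint would pass 70% of its speed; a pose out of reach is approached as far as the arm can. A call with a gripper value outside its range is refused whole. The fingers move at their own pace and stop on an object; the grip force is fixed at half the most. Time passes only in rows, so rows that do not move let the fingers close. It gives the time, the measured TCP pose, the force and the opening at its end, in the units of the state.
- state(): the state, without advancing time (a new reading comes with each control period).
- grab_frame(name): name is "scene" or "side" or "wrist"; returns the picture (420x560x3 uint8, blue, green, red); there is no depth.
- camera_info(name): a dict with "vertical_fov" (degrees; the focal length in pixels is half the picture's height over the tangent of half this angle, whatever the lens; pixels are square), "cx", "cy" (the principal point, pixels), "k1" (the pictures are not rectified: a ray, as slopes to the right and down, at radius r is drawn at 1 + k1 r^2 times it, then the intrinsics apply), "origin" and "rotation" of the camera in the world. Camera axes: x right, y down, z forward; pixel columns grow to the right and rows downward; lengths in m; the calibration is good to about 2 mm. A picture is of the moment at which its call begins: read the wrist's pose just before it. camera_info takes no time and is no camera call; for the wrist camera it gives the pose at the moment of the call.
- job_done(): hands the job in, once; it reports no verdict.
The state is a dict: "time": time; "joint_pos": joint angles; "joint_vel": joint speeds; "joint_efforts": joint torques, N m; "tool_pos": TCP position; "tool_rot": TCP orientation; "contact_force": force on the tool from outside, world axes, zero at the start; "ft_torque": the same for the moment, N m; "gripper_width": opening from 0.0 (shut) to 1.0 (fully open).
Only numpy, scipy, OpenCV 4.12 (cv2) and the standard library are available. Lean on these libraries where they do the work, as an engineer would, in place of code of your own. Each camera call takes 0.05 s, during which the arm holds its last target.

TASK

The grey module in the test jig is held by a clamp with a left-hand thread: turn the clamp's crossbar knob clockwise (seen from above) until the clamp finger has lifted well clear of the module. Then slide the module along its channel, without lifting it out, until it sits fully home against the orange test socket. Leave the clamp open and everything else on the bench where it is.

Things in the scene. Friction and masses are not known exactly. Their poses are not given: they have to be found in the camera images.
- jig: aluminium test jig bolted to the bench. Origin: on the bench, under the channel's centre line; z up. Base plate 12 mm thick, x -160..+60, y -160..+160 mm. Two steel rails on it (tops at z 24, y -140..+140 mm) form a straight channel along y: inner faces at x -46.5 and +31.5, floor z 12 mm. Its -y end is open, a socket closes the +y end. The clamp knob's axis is at x -105, y -75 mm.
- socket_face (a point): middle of the flat face, looking to the jig's -y, of the orange test socket block (86 mm wide, top 46 mm above the bench) that closes the +y end of the channel: x 0, y 130, z 36 mm in the jig's frame
- module: grey electronic module with a green board on top, about 0.35 kg. Origin: centre of the underside of its main block (60 x 70 x 46 mm in x, y, z; top 58 mm above the bench). Lies in the channel with 1.5 mm of play each side, axes parallel to the jig's, at about y -75 mm in the jig's frame; home against the socket its origin is at y +95 mm.
- module_notch (a point): floor of the notch in the module's flange, 16 mm above its underside. The flange runs along the main block's -x side: 15 mm deep, 70 mm long, 22 mm tall; the notch in its middle is 20 mm long, 6 mm deep and open upwards
- knob_centre (a point): centre of the clamp knob, on its vertical axis at crossbar height: 75 mm above the bench when tight, up to 10 mm higher when open. Black hub 28 mm across (21 mm below to 8 mm above this point) with an orange band; through it a straight level steel crossbar, 10 mm thick, 110 mm between the centres of its 16 mm end balls, one red, one black. Only the clamp finger lies under it, 27 mm lower.
- knob_red_end (a point): centre of the red ball at one end of the crossbar, 55 mm from the knob's axis
- clamp_knob (a joint): turn of the knob in rad, growing clockwise seen from above. Left-hand thread: clockwise loosens and raises knob and clamp finger together by 1.75 mm per rad. 0 is fully tight, 5.8 the upper stop; starts between 0 and 1.2. Stiff, about 0.1 N m (2 to 3 N at the crossbar); stays where it is left.
- clamp_finger (a joint): height of the clamp finger in m above tight (0 to 0.0105). Dark steel bar 24 mm wide, 12 mm thick (underside 36 mm above the bench when tight), from the knob over the near rail to x -33.5 mm in the jig's frame. A lip under its end sits in the module's notch and stops it from sliding; clear of it from 0.006 m up.
- shell: grey connector shell, 26 x 30 x 16 mm, loose on the jig's base plate at the near side of the channel; a bystander
- meter: green hand-held multimeter lying on its back, 100 x 190 x 42 mm with a black dial; a bystander
- goggles: clear safety goggles with blue temples, about 140 x 160 x 50 mm; a bystander
- driver: screwdriver with an orange handle, lying on the bench; a bystander
- parts_tray: blue divided parts tray, 110 x 170 x 35 mm; a bystander
- phone: black phone lying flat, 72 x 150 x 9 mm; a bystander
- flux: small bottle, 40 mm across and 70 mm tall, standing; a bystander
Mind the look-alikes: they are no part of the job. What is meant by the module is not blue or purple, and is the smaller of those in its own colour.

How it is judged:
By the outcome, as a careful person would: the job done as asked, in the order asked, and still so for the second after the job is handed in, with the robot touching nothing.
It also fails if it takes over 69 s, if anything falls off the work surface, if the arm or the gripper's body presses on something with over 40 N, if the wrist force passes 120 N, or if a joint passes its speed limit or range.

## Working session

There is one attempt and no reset: what is moved stays moved. The work goes in short steps, Python scripts to look and compute and a shell command to move; the robot and the scene stay as the last step left them, time stands still between calls to the robot, and variables do not carry over. Pictures are saved under pics/ and viewed, and the job is handed in when it is done.

```bash
mkdir -p pics; ls
python3 - <<'E'
from plant import *
import cv2
s=state();print(s)
for n in("scene","side","wrist"):
    i=camera_info(n);print(n,i)
    cv2.imwrite(f"pics/{n}0.png",grab_frame(n))
E
```

```text
pics
{'time': 0.0, 'joint_pos': array([ 1.01399466e+00,  5.33627038e-02,  1.61429104e+00, -1.63936106e-05,
        1.47600221e+00, -1.18993929e-01]), 'joint_vel': array([ 0.00043191,  0.00223388,  0.00137613,  0.00203931, -0.0014597 ,
        0.00175268]), 'joint_efforts': array([-2.47220305e-04, -3.93699038e+01, -3.70168269e+01, -1.46591028e-04,
        7.42087956e-03,  8.40321434e-06]), 'tool_pos': array([0.26464065, 0.56551923, 0.23006116]), 'tool_rot': array([ 4.53763809e-04,  8.43786719e-01,  5.36677658e-01, -9.26532890e-04]), 'contact_force': array([-0.86774363, -0.14417498, -0.59199266]), 'ft_torque': array([ 0.08791027, -0.02715172, -0.00390621]), 'gripper_width': 0.9996446033334565}
scene {'vertical_fov': 54.17985425138361, 'cx': 274.7970400359796, 'cy': 204.483181813766, 'k1': -0.022625949368224665, 'origin': array([1.29425187, 0.29600454, 0.9337175 ]), 'rotation': array([-0.20517399,  0.53352013,  0.76327666, -0.30111236])}
side {'vertical_fov': 50.19817843140224, 'cx': 282.05987536336926, 'cy': 210.48851005225893, 'k1': -0.10018427146316433, 'origin': array([ 0.26473153, -0.92874398,  1.16639658]), 'rotation': array([-0.35248572,  0.92352582, -0.14277847,  0.04968083])}
wrist {'vertical_fov': 70.2327429974521, 'cx': 279.9327813475005, 'cy': 210.0451201867188, 'k1': -0.055195640278014955, 'origin': array([0.20035091, 0.59626597, 0.37364022]), 'rotation': array([0.11914229, 0.83500311, 0.53188289, 0.07533601])}
```

View pics/scene0.png

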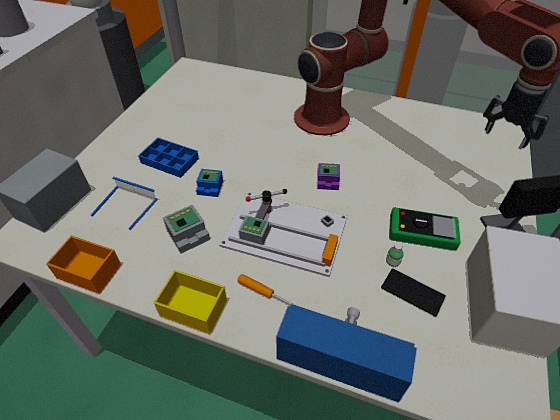

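View pics/side0.png

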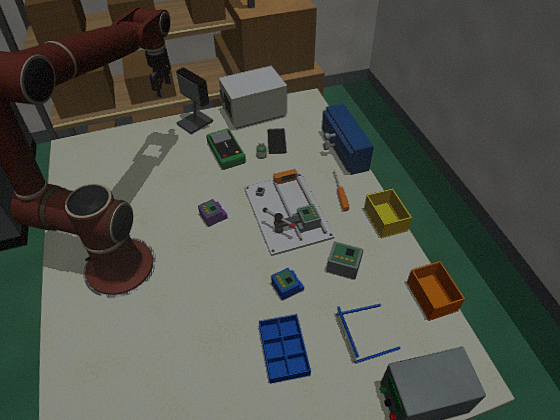

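View pics/wrist0.png

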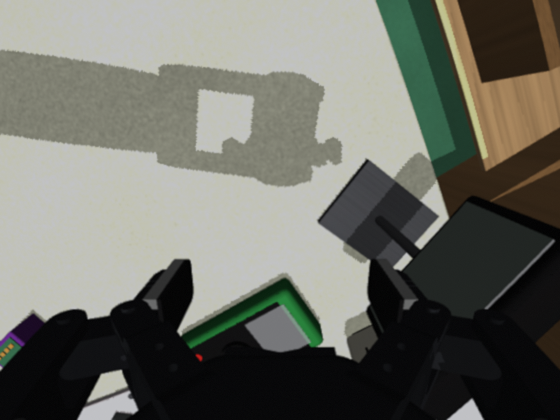

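Candidates for the module in the scene image are the small grey one in the jig (254,230), a larger grey one (185,227), a blue one (209,181) and a purple one (328,175). I choose the one in the jig, under the clamp. Next I'll check it in a close crop.

```bash
cat > h.py <<'E'
import numpy as np, cv2
from scipy.spatial.transform import Rotation as R
from plant import *
def rot(q): return R.from_quat([q[1],q[2],q[3],q[0]])
def K(i):
    f=210/np.tan(np.radians(i['vertical_fov'])/2); return f
def proj(i,P):
    P=np.atleast_2d(P); c=rot(i['rotation']).inv().apply(P-i['origin'])
    s=c[:,:2]/c[:,2:]; r2=(s**2).sum(1,keepdims=True)
    return s*(1+i['k1']*r2)*K(i)+[i['cx'],i['cy']]
def ray(i,px):
    d=(np.array(px,float)-[i['cx'],i['cy']])/K(i); s=d.copy()
    for _ in range(20): s=d/(1+i['k1']*(s@s))
    return rot(i['rotation']).apply([s[0],s[1],1])
def onz(i,px,z):
    v=ray(i,px); o=np.array(i['origin']); return o+v*(z-o[2])/v[2]
def jig2w(p,P):  # p=(x,y,yaw)
    P=np.atleast_2d(P).astype(float); c,s=np.cos(p[2]),np.sin(p[2])
    return np.c_[p[0]+c*P[:,0]-s*P[:,1],p[1]+s*P[:,0]+c*P[:,1],P[:,2]]
E
python3 - <<'E'
import cv2
a=cv2.imread('pics/scene0.png')[175:285,205:365];cv2.imwrite('pics/c1.png',cv2.resize(a,None,fx=5,fy=5,interpolation=cv2.INTER_CUBIC))
a=cv2.imread('pics/side0.png')[160:265,235:345];cv2.imwrite('pics/c2.png',cv2.resize(a,None,fx=5.5,fy=5.5,interpolation=cv2.INTER_CUBIC))
E
```

```text
(no output)
```

View pics/c1.png

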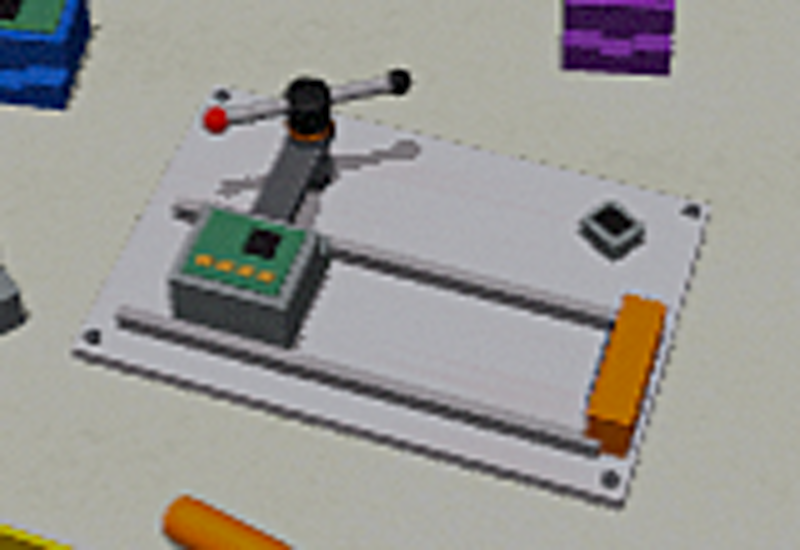

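View pics/c2.png

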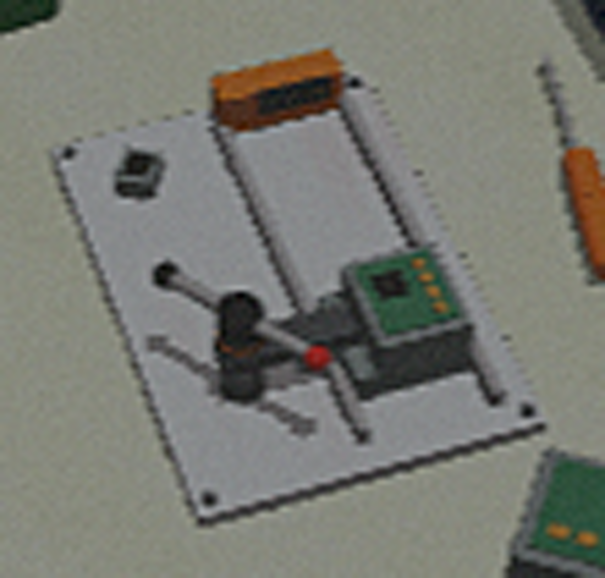

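The crop confirms it: the small grey module at scene (254,230), with the dark finger in its notch. Crop 1 gives the plate corners at (72,350), (622,500) and (708,203), the red ball at (215,120) and the black ball at (400,81).

```bash
cat > fit.py <<'E'
from h import *
from scipy.optimize import least_squares
S=camera_info('scene');D=camera_info('side')
f1=lambda u:(np.array(u)+.5)/5-.5+[205,175]
f2=lambda u:(np.array(u)+.5)/5.5-.5+[235,160]
obs=[(S,f1((72,350)),(60,-160,11)),(S,f1((624,500)),(60,160,11)),(S,f1((708,203)),(-160,160,12)),
(S,f1((625,296)),(-43,130,46)),(S,f1((590,408)),(43,130,46)),
(D,f2((200,520)),(-160,-160,11)),(D,f2((545,428)),(60,-160,11)),(D,f2((52,150)),(-160,160,12)),
(D,f2((215,100)),(-43,130,46)),(D,f2((342,78)),(43,130,46))]
def res(p): return np.concatenate([proj(i,jig2w(p,np.array(P)/1000))[0]-u for i,u,P in obs])
def resid(p):return res(p)
r=least_squares(res,[.6,.1,0]);J=r.x
if __name__=='__main__':
    print(J,np.degrees(J[2]));print(r.fun.reshape(-1,2).round(1))
    def tri(us,ud):
        a=np.array([np.r_[0,0,0]]);f=lambda P:np.r_[proj(S,P)[0]-us,proj(D,P)[0]-ud]
        q=least_squares(f,[J[0],J[1],.07]);return q.x,q.fun.round(1)
    red=tri(f1((215,120)),f2((317,357)));bl=tri(f1((400,81)),f2((165,274)))
    print(red,bl,(red[0]+bl[0])/2,np.linalg.norm(red[0]-bl[0]))
    kn=jig2w(J,[[-.105,-.075,.075]])[0];print('knob',kn)
    d=red[0]-bl[0];print('bar yaw',np.degrees(np.arctan2(d[1],d[0])))
    print('socket',jig2w(J,[[0,.13,.036]]),'mod',jig2w(J,[[0,-.075,.012]]))
E
python3 fit.py
```

```text
[0.62593165 0.05530237 0.03615969] 2.0717974192023516
[[-0.1 -0.9]
 [ 0.7 -1.3]
 [ 0.6 -1.5]
 [-0.5 -0.5]
 [-1.   1.5]
 [-0.4  0.3]
 [ 0.4 -1.5]
 [-1.5 -0. ]
 [ 1.9  0.1]
 [ 1.3 -1.6]]
(array([ 0.55868854, -0.06635376,  0.07695049]), array([ 0.1, -0.1,  0.1,  0.1])) (array([0.49271183, 0.0231015 , 0.07645015]), array([-0.,  0., -0., -0.])) [ 0.52570019 -0.02162613  0.07670032] 0.11115493421223215
knob [ 0.52371167 -0.02344455  0.075     ]
bar yaw -53.589788430452536
socket [[0.62123191 0.18521739 0.036     ]] mod [[ 0.62864303 -0.01964861  0.012     ]]
```

```bash
cat > to.py <<'E'
from h import *
import sys
# usage: to.py x y z yaw_deg : delta in tool frame (from current measured) with tool-down
s=state();T=rot(s['tool_rot']);x,y,z,yw=map(float,sys.argv[1:5])
d=np.array([x,y,z])-s['tool_pos']
Rt=R.from_euler('z',yw,degrees=True)*R.from_euler('x',180,degrees=True)
print('t',s['time'],'pos',s['tool_pos'].round(4),'yaw',np.degrees(np.arctan2(*T.as_matrix()[[1,0],0])).round(2),'j6',s['joint_pos'][5].round(3),'grip',round(s['gripper_width'],3),'F',s['contact_force'].round(1))
print('shift in current tool axes',T.inv().apply(d).round(4),'rotvec',(T.inv()*Rt).as_rotvec().round(4),'; shift if turned first',Rt.inv().apply(d).round(4))
i=camera_info('wrist')
print('cam-proj knob',proj(i,[[.5247,-.0225,.077]]).round(0))
E
python3 to.py .525 -.0225 .21 36.4
```

```text
t 0.15 pos [0.2647 0.5656 0.2304] yaw 64.92 j6 -0.119 grip 1.003 F [ 0.2 -0.2 -1.4]
shift in current tool axes [-0.4223  0.4851  0.0209] rotvec [2.000e-04 1.600e-03 4.977e-01] ; shift if turned first [-0.1395  0.6278  0.0204]
cam-proj knob [[ 24. 482.]]
```

```bash
python3 -m inch '-.0264 .0303 0 0 0 0 0;-.0264 .0303 0 0 0 0 0;-.0264 .0303 0 0 0 0 0;-.0264 .0303 0 0 0 0 0;-.0264 .0303 0 0 0 0 0;-.0264 .0303 0 0 0 0 0;-.0264 .0303 0 0 0 0 0;-.0264 .0303 0 0 0 0 0;-.0264 .0303 0 0 0 0 0;-.0264 .0303 0 0 0 0 0'; python3 to.py .525 -.0225 .21 36.4
python3 - <<'E'
from h import *
i=camera_info('wrist');print(i);cv2.imwrite('pics/w1.png',grab_frame('wrist'));np.save('w1.npy',np.r_[i['origin'],i['rotation']])
E
```

```text
time: 0.98
tool_pos: [0.4276, 0.1966, 0.2311]
tool_rot: [0.0, 0.844, 0.537, 0.0]
contact_force: [1.4, 0.7, 0.4]
gripper_width: 0.998
t 0.9833 pos [0.4276 0.1966 0.2311] yaw 64.93 j6 -0.861 grip 0.998 F [1.4 0.7 0.4]
shift in current tool axes [-0.1572  0.1811  0.0211] rotvec [ 1.000e-04 -2.000e-04  4.979e-01] ; shift if turned first [-0.0516  0.2342  0.0211]
cam-proj knob [[150. 340.]]
{'vertical_fov': 70.2327429974521, 'cx': 279.9327813475005, 'cy': 210.0451201867188, 'k1': -0.055195640278014955, 'origin': array([0.36310606, 0.22706007, 0.37459379]), 'rotation': array([0.11875062, 0.83498413, 0.53186291, 0.07629969])}
```

View pics/w1.png

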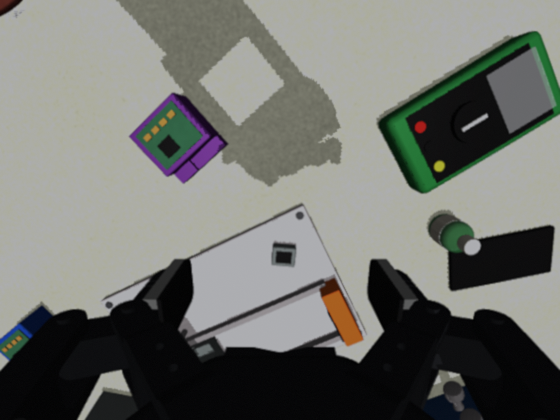

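```bash
python3 -m inch '-.0245 .0314 .0025 0 0 0 0;-.0245 .0314 .0025 0 0 0 0;-.0245 .0314 .0025 0 0 0 0;-.0245 .0314 .0025 0 0 0 0;-.0245 .0314 .0025 0 0 0 0;-.0245 .0314 .0025 0 0 0 0;-.0245 .0314 .0025 0 0 0 0;-.0245 .0314 .0025 0 0 0 0'; python3 -m inch '0 0 0 0 0 .1245 0;0 0 0 0 0 .1245 0;0 0 0 0 0 .1245 0;0 0 0 0 0 .1245 0;0 0 0 0 0 0 0'; python3 to.py .525 -.0225 .11 36.4
python3 - <<'E'
from h import *
i=camera_info('wrist');cv2.imwrite('pics/w2.png',grab_frame('wrist'));np.save('w2.npy',np.r_[i['origin'],i['rotation']])
E
```

```text
time: 1.7
tool_pos: [0.5723, -0.0872, 0.2108]
tool_rot: [-0.0, 0.844, 0.536, -0.0]
contact_force: [1.2, 1.1, -0.2]
gripper_width: 1.001
time: 2.12
tool_pos: [0.5717, -0.0854, 0.2108]
tool_rot: [-0.0, 0.95, 0.311, -0.0]
contact_force: [0.1, 0.1, 1.1]
gripper_width: 0.999
t 2.1167 pos [ 0.5717 -0.0854  0.2108] yaw 36.26 j6 -0.91 grip 0.999 F [0.1 0.1 1.1]
shift in current tool axes [-0.0004 -0.0783  0.1008] rotvec [-0.0008  0.0005 -0.0025] ; shift if turned first [-0.0003 -0.0783  0.1008]
cam-proj knob [[279. 116.]]
```

View pics/w2.png

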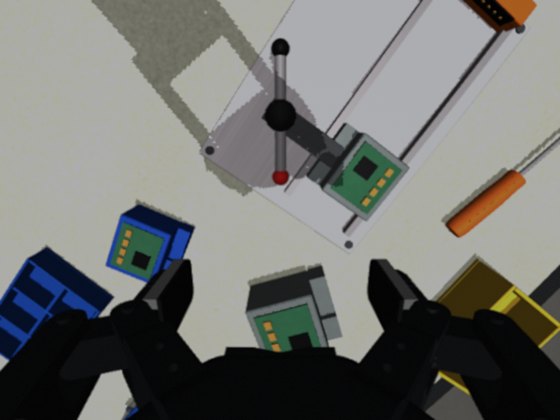

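The wrist view puts the knob hub at (281,116), the red ball at (280,177) and the black ball at (281,47). The grey module is at (365,175), and plate corners are at (209,148) and (349,247).

Run:
```python
from h import *
i=camera_info('wrist');a=np.load('w2.npy');i['origin']=a[:3];i['rotation']=a[3:]
for z in (.075,.077,.079):
    r=onz(i,(280,177),z);b=onz(i,(281,47),z);m=(r+b)/2
    print(z,m.round(4),np.linalg.norm(r-b).round(4),np.degrees(np.arctan2(*(r-b)[[1,0]])).round(1), onz(i,(281,116),z+.008).round(4))
from fit import J
m=cv2.imread('pics/w2.png')
for P in jig2w(J,[[-.16,-.16,.012],[.06,-.16,.012],[-.03,-.11,.058],[.03,-.11,.058],[.03,-.04,.058],[-.105,-.075,.078]]):
    u=proj(i,P)[0];cv2.circle(m,(int(u[0]),int(u[1])),3,(255,0,255),1)
cv2.imwrite('pics/w2o.png',cv2.resize(m[0:270,180:460],None,fx=2.2,fy=2.2))
```

```text
0.075 [ 0.5255 -0.0212  0.075 ] 0.1124 -54.1 [ 0.5265 -0.0218  0.083 ]
0.077 [ 0.5256 -0.0213  0.077 ] 0.1116 -54.1 [ 0.5265 -0.0219  0.085 ]
0.079 [ 0.5256 -0.0213  0.079 ] 0.1107 -54.1 [ 0.5266 -0.0219  0.087 ]
```

View pics/w2o.png

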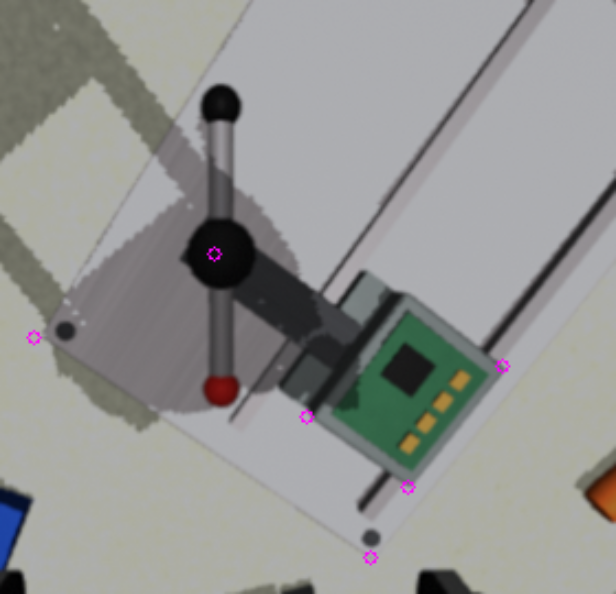

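```bash
python3 -m inch '.0003 -.0263 0 0 0 0 0;.0003 -.0263 0 0 0 0 0;.0002 -.0263 0 0 0 .006 0;0 0 .03 0 0 0 0;0 0 .03 0 0 0 0;0 0 0 0 0 0 0;0 0 0 0 0 0 0'; python3 to.py .5257 -.0213 .06 35.9
```

```text
time: 2.75
tool_pos: [0.5242, -0.021, 0.1496]
tool_rot: [-0.001, 0.951, 0.31, -0.002]
contact_force: [0.2, -1.0, 0.7]
gripper_width: 1.001
t 2.75 pos [ 0.5242 -0.021   0.1496] yaw 36.17 j6 -0.813 grip 1.001 F [ 0.2 -1.   0.7]
shift in current tool axes [0.0013 0.0014 0.0896] rotvec [-0.0032  0.0031  0.0047] ; shift if turned first [0.001  0.0011 0.0896]
cam-proj knob [[279. 223.]]
```

Run:
```python
from h import *
i=camera_info('wrist');m=grab_frame('wrist')
for z in (.058,.077):
    print(proj(i,[[.5257,-.0213,z]]))
cv2.imwrite('pics/w3.png',m);np.save('w3.npy',np.r_[i['origin'],i['rotation']])
```

```text
[[281.12493333 215.34426778]]
[[281.1704467  222.63704629]]
```

View pics/w3.png

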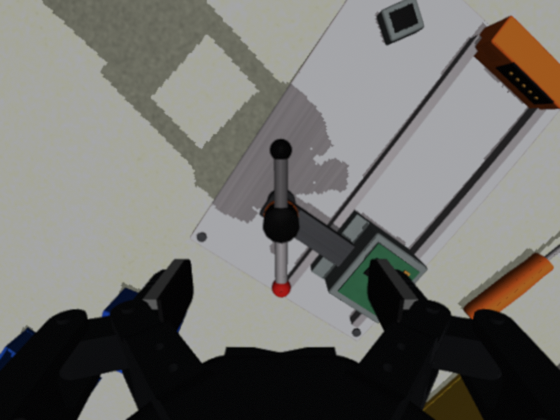

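The hub is at (281,222), midway between the fingers, with the bar vertical in the image. I'll descend and close.

```bash
python3 -m inch '.0005 .0005 .03 0 0 0 0;.0005 .0005 .03 0 0 0 0;.0003 .0003 .0296 0 0 0 0;0 0 0 0 0 0 0;0 0 0 0 0 0 .5;0 0 0 0 0 0 .8;0 0 0 0 0 0 1;0 0 0 0 0 0 1;0 0 0 0 0 0 1;0 0 0 0 0 0 1'; python3 to.py .5257 -.0213 .06 35.9
```

```text
time: 3.63
tool_pos: [0.527, -0.0238, 0.0644]
tool_rot: [0.002, 0.951, 0.31, -0.002]
contact_force: [-11.5, -6.3, 12.5]
gripper_width: 0.301
t 3.6333 pos [ 0.527  -0.0238  0.0644] yaw 36.12 j6 -0.812 grip 0.301 F [-11.5  -6.3  12.5]
shift in current tool axes [ 0.0005 -0.0028  0.0044] rotvec [0.0021 0.0054 0.0038] ; shift if turned first [ 0.0005 -0.0028  0.0044]
cam-proj knob [[277. 271.]]
```

```bash
python3 -m inch '0 0 0 0 0 0 1;0 0 0 0 0 0 1';  python3 - <<'E'
from h import *
i=camera_info('wrist');m=grab_frame('wrist');print(state()['tool_pos'],state()['contact_force'],state()['ft_torque'])
a=cv2.imwrite('pics/w4.png',m)
m=grab_frame('side')[160:265,235:345];cv2.imwrite('pics/s4.png',cv2.resize(m,None,fx=5.5,fy=5.5,interpolation=cv2.INTER_CUBIC))
E
```

```text
time: 3.8
tool_pos: [0.5269, -0.0238, 0.0644]
tool_rot: [0.002, 0.951, 0.31, -0.002]
contact_force: [-10.0, -6.9, 11.9]
gripper_width: 0.303
[ 0.52693224 -0.02386211  0.06442971] [-10.38247472  -4.43321933  12.79955605] [-1.05752645  1.8649688   0.0075601 ]
```

View pics/w4.png

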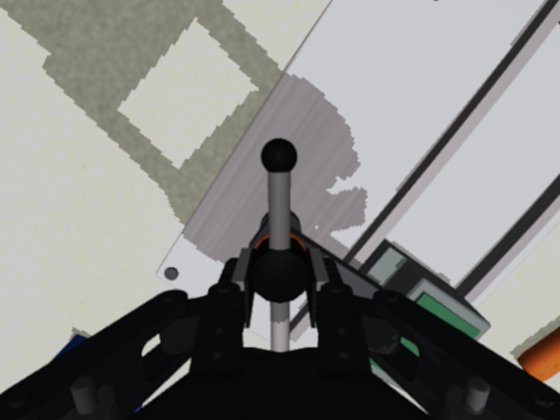

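View pics/s4.png

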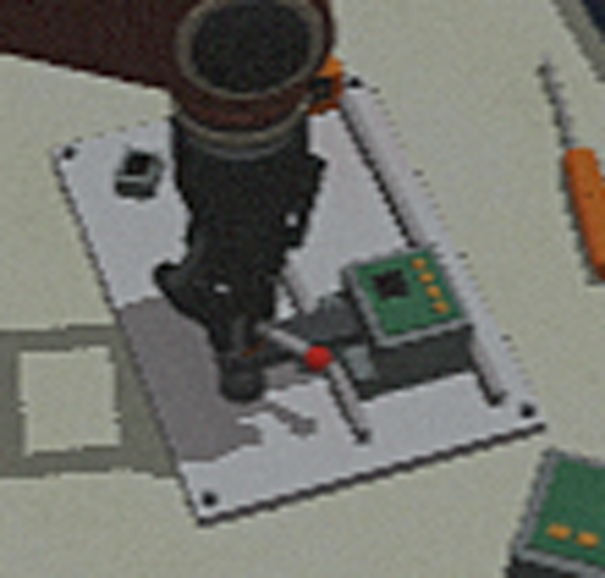

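The hub sits at (280,275) between the pads, but the hand is about 2.8 mm off along the bar and loaded. I'll ease open and re-centre.

```bash
python3 -m inch '0 0 -.002 0 0 0 .4;0 0 0 0 0 0 .4;0 0 0 0 0 0 .4;0 0 0 0 0 0 .4;0 0 0 0 0 0 .4'; python3 to.py .5257 -.0213 .06 35.9
```

```text
time: 4.32
tool_pos: [0.5276, -0.0216, 0.0637]
tool_rot: [-0.0, 0.951, 0.309, 0.0]
contact_force: [-0.7, -0.9, -1.1]
gripper_width: 0.601
t 4.3167 pos [ 0.5276 -0.0216  0.0637] yaw 36.05 j6 -0.811 grip 0.601 F [-0.7 -0.9 -1.1]
shift in current tool axes [-0.0013 -0.0014  0.0037] rotvec [-0.     -0.0002  0.0026] ; shift if turned first [-0.0013 -0.0014  0.0037]
cam-proj knob [[274. 274.]]
```

```bash
python3 -m inch '-.002 -.0014 .001 0 0 0 .4;0 0 0 0 0 0 .4;0 0 0 0 0 0 .7;0 0 0 0 0 0 1;0 0 0 0 0 0 1;0 0 0 0 0 0 1'; python3 to.py .5257 -.0213 .06 35.9
```

```text
time: 4.82
tool_pos: [0.5251, -0.0217, 0.0629]
tool_rot: [-0.0, 0.951, 0.309, 0.0]
contact_force: [-0.6, 1.2, 1.0]
gripper_width: 0.301
t 4.8167 pos [ 0.5251 -0.0217  0.0629] yaw 36.04 j6 -0.812 grip 0.301 F [-0.6  1.2  1. ]
shift in current tool axes [ 0.0007 -0.      0.0029] rotvec [-0.0003 -0.0001  0.0025] ; shift if turned first [ 0.0007 -0.      0.0029]
cam-proj knob [[278. 278.]]
```

```bash
python3 -m inch '0 0 -.0002 0 0 .05 1;0 0 -.0002 0 0 .1 1;0 0 -.0002 0 0 .12 1;0 0 -.0002 0 0 .12 1;0 0 -.0002 0 0 .12 1;0 0 -.0002 0 0 .12 1;0 0 -.0002 0 0 .12 1;0 0 -.0002 0 0 .12 1;0 0 -.0002 0 0 .12 1;0 0 -.0002 0 0 .12 1'; python3 to.py .5251 -.0217 .06 35.9
```

```text
time: 5.65
tool_pos: [0.5258, -0.0217, 0.0649]
tool_rot: [-0.0, 0.971, -0.241, 0.001]
contact_force: [1.7, 1.0, -0.1]
gripper_width: 0.303
t 5.65 pos [ 0.5258 -0.0217  0.0649] yaw -27.88 j6 0.303 grip 0.303 F [ 1.7  1.  -0.1]
shift in current tool axes [-0.0006  0.0003  0.0049] rotvec [-1.0000e-04 -2.0000e-03 -1.1132e+00] ; shift if turned first [-0.0006 -0.0004  0.0049]
cam-proj knob [[280. 277.]]
```

Run:
```python
from h import *
cv2.imwrite('pics/w5.png',grab_frame('wrist'))
```

```text
(no output)
```

View pics/w5.png

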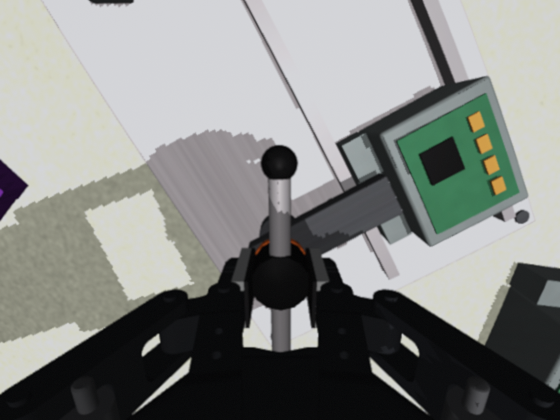

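The bar turned with the gripper: the black ball is at (279,162) and the bar is still centred. I'll continue.

```bash
python3 -m inch '0 0 -.0002 0 0 .1 1;0 0 -.0002 0 0 .12 1;0 0 -.0002 0 0 .12 1;0 0 -.0002 0 0 .12 1;0 0 -.0002 0 0 .12 1;0 0 -.0002 0 0 .12 1;0 0 -.0002 0 0 .12 1;0 0 -.0002 0 0 .12 1;0 0 -.0002 0 0 .12 1;0 0 -.0002 0 0 .12 1' && python3 -m inch '0 0 -.0002 0 0 .1 1;0 0 -.0002 0 0 .12 1;0 0 -.0002 0 0 .12 1;0 0 -.0002 0 0 .12 1;0 0 -.0002 0 0 .12 1;0 0 -.0002 0 0 .12 1;0 0 -.0002 0 0 .12 1;0 0 0 0 0 0 1'; python3 to.py .5251 -.0217 .06 35.9
```

```text
time: 6.53
tool_pos: [0.5261, -0.0223, 0.0669]
tool_rot: [0.001, -0.673, 0.739, -0.001]
contact_force: [3.7, -0.6, -1.1]
gripper_width: 0.3
time: 7.2
tool_pos: [0.5259, -0.0227, 0.0684]
tool_rot: [0.001, -0.324, 0.946, -0.001]
contact_force: [2.0, -3.3, -1.6]
gripper_width: 0.304
t 7.2 pos [ 0.5259 -0.0227  0.0684] yaw -142.14 j6 2.298 grip 0.304 F [ 2.  -3.3 -1.6]
shift in current tool axes [-0.      0.0013  0.0084] rotvec [-7.0000e-04 -4.2000e-03 -3.1074e+00] ; shift if turned first [-0.     -0.0013  0.0084]
cam-proj knob [[282. 271.]]
```

```bash
python3 -m inch '0 0 0 0 0 0 .3;0 0 0 0 0 0 0;0 0 0 0 0 0 0;0 0 0 0 0 0 0;0 0 -.02 0 0 0 0;0 0 -.025 0 0 0 0;0 0 -.005 0 0 -.1 0;0 0 0 0 0 -.12 0;0 0 0 0 0 -.12 0;0 0 0 0 0 -.12 0' && python3 -m inch '0 0 0 0 0 -.12 0;0 0 0 0 0 -.12 0;0 0 0 0 0 -.12 0;0 0 0 0 0 -.12 0;0 0 0 0 0 -.12 0;0 0 0 0 0 -.12 0;0 0 0 0 0 -.12 0;0 0 0 0 0 -.12 0;0 0 0 0 0 -.12 0;0 0 0 0 0 -.12 0' && python3 -m inch '0 0 0 0 0 -.12 0;0 0 0 0 0 -.12 0;0 0 0 0 0 -.12 0;0 0 0 0 0 -.12 0;0 0 0 0 0 -.12 0;0 0 0 0 0 -.12 0;0 0 0 0 0 -.12 0;0 0 0 0 0 -.12 0;0 0 0 0 0 -.12 0;0 0 0 0 0 -.12 0'; python3 to.py .5251 -.0217 .068 37.9
```

```text
time: 8.03
tool_pos: [0.5251, -0.0217, 0.1185]
tool_rot: [0.0, -0.535, 0.845, -0.0]
contact_force: [-1.0, -0.4, -1.7]
gripper_width: 1.001
time: 8.87
tool_pos: [0.5249, -0.0217, 0.1181]
tool_rot: [-0.0, 0.918, -0.396, -0.0]
contact_force: [0.1, -0.4, -0.1]
gripper_width: 1.0
time: 9.7
tool_pos: [0.5249, -0.0217, 0.118]
tool_rot: [-0.0, 0.981, 0.192, -0.0]
contact_force: [-0.5, -0.2, -0.3]
gripper_width: 1.0
t 9.7 pos [ 0.5249 -0.0217  0.118 ] yaw 22.13 j6 -0.569 grip 1.0 F [-0.5 -0.2 -0.3]
shift in current tool axes [0.0002 0.0001 0.05  ] rotvec [-5.000e-04  2.000e-04 -2.752e-01] ; shift if turned first [0.0001 0.0002 0.05  ]
cam-proj knob [[279. 237.]]
```

```bash
python3 -m inch '0 0 0 0 0 -.1 0;0 0 0 0 0 -.1 0;0 0 0 0 0 -.07 0;0 0 0 0 0 0 0;0 0 0 0 0 0 0'; python3 to.py .5251 -.0217 .068 37.9;python3 - <<'E'
from h import *
m=grab_frame('wrist');cv2.imwrite('pics/w6.png',m)
E
```

```text
time: 10.12
tool_pos: [0.525, -0.0217, 0.1181]
tool_rot: [-0.0, 0.948, 0.318, -0.0]
contact_force: [-0.0, 0.4, 0.7]
gripper_width: 0.996
t 10.1167 pos [ 0.525  -0.0217  0.1181] yaw 37.12 j6 -0.831 grip 0.996 F [-0.   0.4  0.7]
shift in current tool axes [0.0001 0.0001 0.0501] rotvec [-0.0003  0.0001 -0.0136] ; shift if turned first [0.0001 0.     0.0501]
cam-proj knob [[278. 237.]]
```

View pics/w6.png

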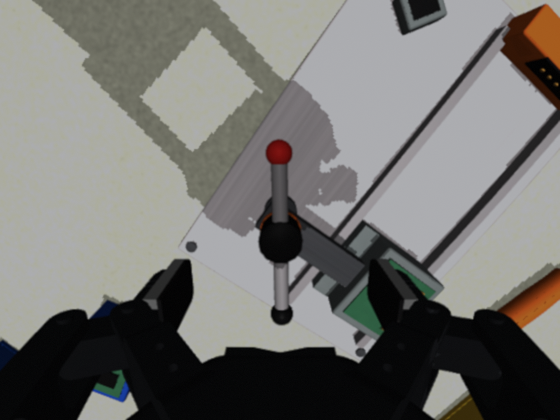

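The red ball is now at (279,152) at the top and the black one at (282,314), so the bar has gone half a turn. I'll re-grip and turn further.

```bash
python3 -m inch '0 0 .02 0 0 0 0;0 0 .02 0 0 0 0;0 0 .0095 0 0 0 0;0 0 0 0 0 0 0;0 0 0 0 0 0 .4;0 0 0 0 0 0 .7;0 0 0 0 0 0 1;0 0 0 0 0 0 1;0 0 0 0 0 0 1;0 0 0 0 0 0 1'; python3 -m inch '0 0 -.0002 0 0 .06 1;0 0 -.0002 0 0 .12 1;0 0 -.0002 0 0 .12 1;0 0 -.0002 0 0 .12 1;0 0 -.0002 0 0 .12 1;0 0 -.0002 0 0 .12 1;0 0 -.0002 0 0 .12 1;0 0 -.0002 0 0 .12 1;0 0 -.0002 0 0 .12 1;0 0 0 0 0 0 1';python3 to.py .5251 -.0217 .068 37.9;python3 -c "
from plant import *
print(state()['ft_torque'])"
```

```text
time: 11.0
tool_pos: [0.5255, -0.0222, 0.07]
tool_rot: [0.001, 0.948, 0.319, 0.0]
contact_force: [-3.1, -0.3, 5.4]
gripper_width: 0.303
time: 11.83
tool_pos: [0.5256, -0.0222, 0.0718]
tool_rot: [0.0, 0.982, -0.186, 0.0]
contact_force: [-2.7, -0.9, 5.4]
gripper_width: 0.299
t 11.8333 pos [ 0.5256 -0.0222  0.0718] yaw -21.49 j6 0.192 grip 0.299 F [-2.7 -0.9  5.4]
shift in current tool axes [-0.0006 -0.0003  0.0038] rotvec [ 9.0000e-04 -7.0000e-04 -1.0365e+00] ; shift if turned first [-0.0001 -0.0007  0.0038]
cam-proj knob [[279. 270.]]
[-0.10994509  0.49821296 -0.1132011 ]
```

```bash
python3 -m inch '0 0 -.0002 0 0 .1 1;0 0 -.0002 0 0 .1 1;0 0 -.0002 0 0 .1 1;0 0 0 0 0 0 1;0 0 0 0 0 0 1';python3 to.py .5251 -.0217 .068 37.9;python3 -c "
from plant import *
print(state()['ft_torque'])"
python3 -m inch '0 0 -.0001 0 0 .06 1;0 0 -.0001 0 0 .06 1;0 0 -.0001 0 0 .06 1;0 0 0 0 0 0 1;0 0 0 0 0 0 1';python3 to.py .5251 -.0217 .068 37.9;python3 -c "
from plant import *
print(state()['ft_torque'])"
```

```text
time: 12.25
tool_pos: [0.5256, -0.0222, 0.0723]
tool_rot: [0.0, 0.945, -0.328, 0.001]
contact_force: [-3.0, -1.5, 5.7]
gripper_width: 0.305
t 12.25 pos [ 0.5256 -0.0222  0.0723] yaw -38.35 j6 0.486 grip 0.305 F [-3.  -1.5  5.7]
shift in current tool axes [-0.0007 -0.0001  0.0043] rotvec [ 7.0000e-04 -9.0000e-04 -1.3308e+00] ; shift if turned first [-0.0001 -0.0007  0.0043]
cam-proj knob [[280. 269.]]
[-0.14045728  0.53498232 -0.05481171]
time: 12.67
tool_pos: [0.5256, -0.0222, 0.0726]
tool_rot: [0.0, 0.911, -0.412, 0.001]
contact_force: [-2.2, -1.0, 6.4]
gripper_width: 0.303
t 12.6667 pos [ 0.5256 -0.0222  0.0726] yaw -48.66 j6 0.666 grip 0.303 F [-2.2 -1.   6.4]
shift in current tool axes [-0.0007  0.      0.0046] rotvec [ 6.0000e-04 -1.0000e-03 -1.5107e+00] ; shift if turned first [-0.0001 -0.0007  0.0046]
cam-proj knob [[280. 269.]]
[-0.09923435  0.4974309  -0.11246005]
```

Turned about 4.6 rad plus the unknown start angle, with no stop torque. I'll release, lift and turn to the jig yaw to measure and check.

```bash
python3 -m inch '0 0 0 0 0 0 .3;0 0 0 0 0 0 0;0 0 0 0 0 0 0;0 0 0 0 0 0 0;0 0 -.03 0 0 0 0;0 0 -.035 0 0 0 0;0 0 -.035 0 0 0 0;0 0 -.035 0 0 0 0;0 0 0 0 0 -.12 .5;0 0 0 0 0 -.12 1' && python3 -m inch '0 0 0 0 0 -.12 1;0 0 0 0 0 -.12 1;0 0 0 0 0 -.12 1;0 0 0 0 0 -.12 1;0 0 0 0 0 -.12 1;0 0 0 0 0 -.05 1;0 0 0 0 0 0 1'; python3 to.py .632 -.1 .2 2
python3 - <<'E'
from h import *
m=grab_frame('wrist');cv2.imwrite('pics/w7.png',m)
E
```

```text
time: 13.5
tool_pos: [0.527, -0.0221, 0.2101]
tool_rot: [-0.0, 0.955, -0.298, 0.003]
contact_force: [0.3, -0.0, -1.2]
gripper_width: 0.752
time: 14.08
tool_pos: [0.525, -0.0218, 0.206]
tool_rot: [-0.0, 1.0, 0.02, -0.0]
contact_force: [0.5, -0.6, -0.2]
gripper_width: 0.002
t 14.0833 pos [ 0.525  -0.0218  0.206 ] yaw 2.3 j6 -0.223 grip 0.002 F [ 0.5 -0.6 -0.2]
shift in current tool axes [0.1038 0.0825 0.006 ] rotvec [-0.0002  0.0003  0.0052] ; shift if turned first [0.1042 0.0819 0.006 ]
cam-proj knob [[280. 203.]]
```

View pics/w7.png

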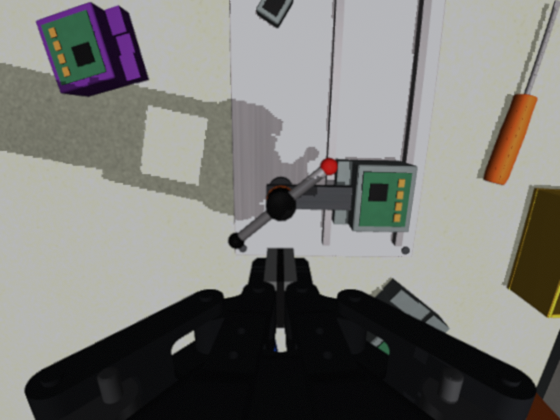

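The bar is released (red ball at (330,166), black at (236,241)). The module's board is at (386,198), and the channel runs vertically to the socket.

```bash
python3 -m inch '.026 .0205 0 0 0 0 1;.026 .0205 0 0 0 0 1;.026 .0205 0 0 0 0 1;.026 .0205 0 0 0 0 1;0 0 0 0 0 0 1;0 0 0 0 0 0 1'
python3 - <<'E'
from h import *
i=camera_info('wrist');m=grab_frame('wrist');cv2.imwrite('pics/w8.png',m);np.save('w8.npy',np.r_[i['origin'],i['rotation']])
cv2.imwrite('pics/w8c.png',cv2.resize(m[0:260,130:430],None,fx=2.3,fy=2.3))
print(state()['tool_pos'])
E
```

```text
time: 14.63
tool_pos: [0.6326, -0.1005, 0.2052]
tool_rot: [-0.0, 1.0, 0.018, -0.001]
contact_force: [-0.5, 0.7, -0.1]
gripper_width: -0.001
[ 0.63199238 -0.09980773  0.20554194]
```

View pics/w8c.png

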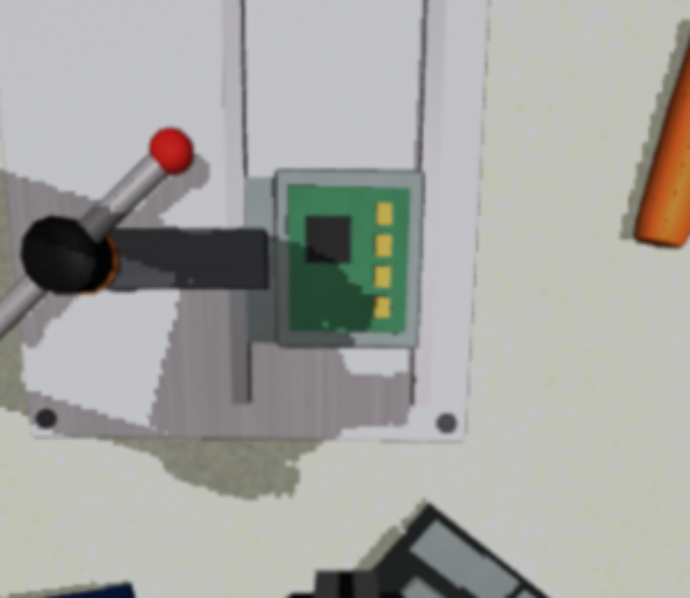

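Run:
```python
from h import *
i=camera_info('wrist');a=np.load('w8.npy');i['origin']=a[:3];i['rotation']=a[3:]
f=lambda u:(np.array(u)+.5)/2.3-.5+[130,0]
for n,u,z in [('TL',(274,170),.058),('TR',(423,171),.058),('BR',(417,347),.058),('BL',(278,347),.058),('pl',(35,436),.012),('pr',(466,440),.012),
 ('redge bottom right',(472,300),.012),('redge top',(488,20),.012)]:
    print(n,onz(i,f(u),z).round(4))
```

```text
TL [0.5999 0.014  0.058 ]
TR [0.6585 0.0159 0.058 ]
BR [ 0.6605 -0.0528  0.058 ]
BL [ 0.6025 -0.055   0.058 ]
pl [ 0.4753 -0.1075  0.012 ]
pr [ 0.6929 -0.1015  0.012 ]
redge bottom right [ 0.6901 -0.0333  0.012 ]
redge top [0.6877 0.0868 0.012 ]
```

Module centre is about (0.6304, -0.0195) and its -y face at y ≈ -0.054, with jig yaw about 1.6°. Next I'll descend behind it with the fingers shut.

```bash
python3 -m inch '0 -.01 0 0 0 .009 1;0 0 .035 0 0 0 1;0 0 .035 0 0 0 1;0 0 .035 0 0 0 1;0 0 .035 0 0 0 1;0 0 .0275 0 0 0 1;0 0 0 0 0 0 1;0 0 0 0 0 0 1'; python3 to.py .6274 .1047 .038 1.6
python3 - <<'E'
from h import *
m=grab_frame('wrist');cv2.imwrite('pics/w9.png',m)
E
```

```text
time: 15.35
tool_pos: [0.6299, -0.0881, 0.0377]
tool_rot: [-0.001, 1.0, 0.015, -0.002]
contact_force: [0.4, -0.2, 0.3]
gripper_width: -0.0
t 15.35 pos [ 0.6299 -0.0881  0.0377] yaw 1.76 j6 -0.287 grip -0.0 F [ 0.4 -0.2  0.3]
shift in current tool axes [ 3.400e-03 -1.928e-01 -1.000e-04] rotvec [-0.0012  0.0034  0.0028] ; shift if turned first [ 0.0029 -0.1928 -0.0003]
cam-proj knob [[ -6. 136.]]
```

View pics/w9.png

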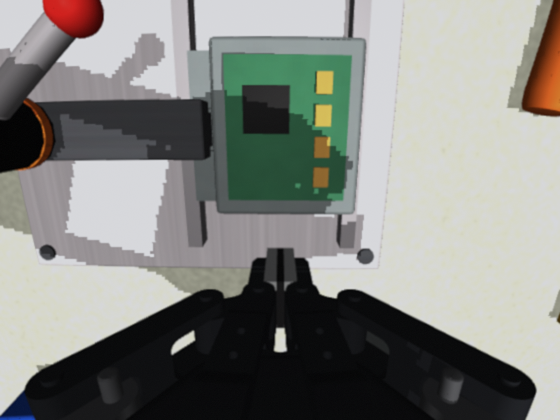

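Run:
```python
from h import *
i=camera_info('wrist');s=state();T=rot(s['tool_rot']).inv()
o=T.apply(i['origin']-s['tool_pos'])
for px in [(30,385),(60,405),(40,410),(205,297),(250,270),(272,250)]:
    v=T.apply(ray(i,px))
    for ty in (-.011,0): print(px,ty,(o+v*(ty-o[1])/v[1]).round(3))
print(proj(i,[[.5667,.0150,.085]]))
```

```text
(30, 385) -0.011 [-0.061 -0.011 -0.09 ]
(30, 385) 0 [-0.073  0.    -0.08 ]
(60, 405) -0.011 [-0.05  -0.011 -0.095]
(60, 405) 0 [-0.059  0.    -0.086]
(40, 410) -0.011 [-0.054 -0.011 -0.096]
(40, 410) 0 [-0.064  0.    -0.088]
(205, 297) -0.011 [-0.027 -0.011 -0.049]
(205, 297) 0 [-0.032  0.    -0.032]
(250, 270) -0.011 [-0.013 -0.011 -0.028]
(250, 270) 0 [-0.015  0.    -0.007]
(272, 250) -0.011 [-0.004 -0.011 -0.007]
(272, 250) 0 [-0.005  0.     0.018]
[[75.37373803  9.20903024]]
```

The view is as expected: fingers behind the module on its centre line, clamp finger end at (208,128). The elbows clear the red ball by about 25 mm. I'll push.

```bash
python3 -m inch '.002 -.008 0 0 0 0 1;0 -.008 0 0 0 .003 1;0 -.006 0 0 0 0 1;0 -.006 0 0 0 0 1;0 -.008 0 0 0 0 1;0 -.008 0 0 0 0 1;0 -.008 0 0 0 0 1;0 -.008 0 0 0 0 1'; python3 to.py .6274 .1047 .038 1.6
python3 - <<'E'
from h import *
m=grab_frame('wrist');cv2.imwrite('pics/w10.png',m)
E
```

```text
time: 16.07
tool_pos: [0.6322, -0.029, 0.039]
tool_rot: [0.0, 1.0, 0.014, 0.0]
contact_force: [0.3, -1.4, 1.0]
gripper_width: -0.002
t 16.0667 pos [ 0.6322 -0.029   0.039 ] yaw 1.55 j6 -0.19 grip -0.002 F [ 0.3 -1.4  1. ]
shift in current tool axes [-0.0012 -0.1338  0.001 ] rotvec [ 0.0003 -0.0003 -0.0009] ; shift if turned first [-0.0011 -0.1338  0.001 ]
cam-proj knob [[ 23. 282.]]
```

View pics/w10.png

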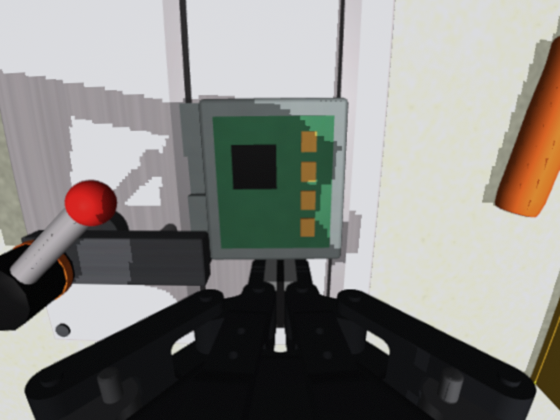

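The module is sliding freely past the lifted clamp finger: its board is at (270,180) and the finger end at (208,258). I'll continue pushing.

```bash
python3 -m inch '0 -.01 0 0 0 0 1;0 -.013 0 0 0 0 1;0 -.013 0 0 0 0 1;0 -.013 0 0 0 0 1;-.001 -.013 0 0 0 0 1;0 -.013 0 0 0 0 1;0 -.013 0 0 0 0 1;0 -.013 0 0 0 0 1;0 -.01 0 0 0 0 1;0 -.005 0 0 0 0 1'; python3 to.py .6274 .1047 .038 1.6
python3 - <<'E'
from h import *
m=grab_frame('wrist');cv2.imwrite('pics/w11.png',m)
E
```

```text
time: 16.95
tool_pos: [0.6277, 0.088, 0.0387]
tool_rot: [-0.0, 1.0, 0.014, -0.0]
contact_force: [0.3, -2.3, -0.1]
gripper_width: -0.001
t 16.95 pos [0.6277 0.088  0.0387] yaw 1.62 j6 -0.007 grip -0.001 F [ 0.3 -2.3 -0.1]
shift in current tool axes [ 0.0002 -0.0167  0.0007] rotvec [-0.0003  0.0005  0.0004] ; shift if turned first [ 0.0001 -0.0167  0.0007]
cam-proj knob [[ 86. 471.]]
```

View pics/w11.png

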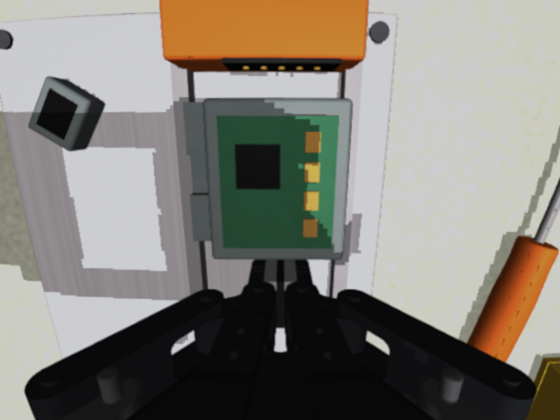

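About 15 mm of gap is left (module edge at row 99, socket face at about row 68). I'll approach slowly and watch the force.

```bash
python3 -m inch '0 -.004 0 0 0 0 1;0 -.004 0 0 0 0 1;0 -.003 0 0 0 0 1;0 -.002 0 0 0 0 1;0 -.001 0 0 0 0 1;0 0 0 0 0 0 1'; python3 -m inch '0 -.001 0 0 0 0 1;0 -.001 0 0 0 0 1;0 -.001 0 0 0 0 1;0 0 0 0 0 0 1'; python3 to.py .6274 .1047 .038 1.6
```

```text
time: 17.5
tool_pos: [0.6276, 0.1003, 0.0387]
tool_rot: [-0.0, 1.0, 0.013, -0.0]
contact_force: [0.0, -0.1, -0.2]
gripper_width: -0.003
time: 17.83
tool_pos: [0.6275, 0.1033, 0.0388]
tool_rot: [-0.0, 1.0, 0.013, -0.0]
contact_force: [0.5, -0.2, 0.8]
gripper_width: -0.001
t 17.8333 pos [0.6275 0.1033 0.0388] yaw 1.54 j6 0.019 grip -0.001 F [ 0.5 -0.2  0.8]
shift in current tool axes [-0.0001 -0.0014  0.0008] rotvec [-0.0001  0.0001 -0.001 ] ; shift if turned first [-0.0001 -0.0014  0.0008]
cam-proj knob [[ 92. 488.]]
```

```bash
for k in 1 2; do python3 -m inch '0 -.0015 0 0 0 0 1;0 -.0015 0 0 0 0 1;0 0 0 0 0 0 1'; done
python3 - <<'E'
from h import *
m=grab_frame('wrist');cv2.imwrite('pics/w12.png',m)
E
```

```text
time: 18.08
tool_pos: [0.6273, 0.1042, 0.0388]
tool_rot: [0.002, 1.0, 0.014, -0.001]
contact_force: [-0.9, -8.8, 0.3]
gripper_width: 0.005
time: 18.33
tool_pos: [0.6273, 0.1043, 0.0389]
tool_rot: [0.005, 1.0, 0.014, -0.001]
contact_force: [-1.9, -16.6, 2.7]
gripper_width: 0.001
```

View pics/w12.png

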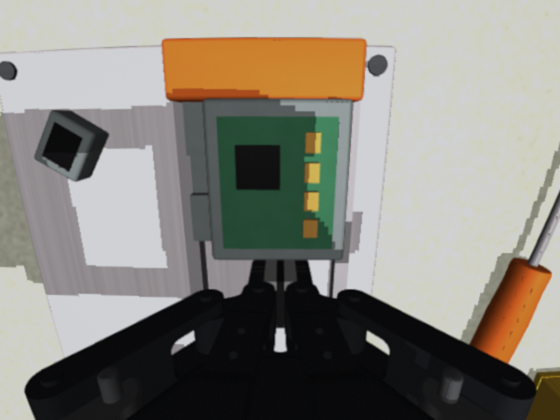

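The force rose to 17 N with no more travel, at the predicted y of 0.104, and no gap shows (edge on the socket face at row 100). I'll back off, lift and check.

```bash
python3 -m inch '0 .004 0 0 0 0 1;0 .008 0 0 0 0 1;0 .012 0 0 0 0 1;0 0 -.03 0 0 0 1;0 0 -.04 0 0 0 1;0 0 -.04 0 0 0 1;0 0 -.04 0 0 0 1;0 .02 0 0 0 0 1;0 0 0 0 0 0 1;0 0 0 0 0 0 1'
python3 - <<'E'
from h import *
i=camera_info('wrist');m=grab_frame('wrist');cv2.imwrite('pics/w13.png',m)
np.save('w13.npy',np.r_[i['origin'],i['rotation']])
d=grab_frame('side')[160:265,235:345];cv2.imwrite('pics/s13.png',cv2.resize(d,None,fx=5.5,fy=5.5,interpolation=cv2.INTER_CUBIC))
E
```

```text
time: 19.22
tool_pos: [0.6288, 0.0646, 0.1895]
tool_rot: [-0.0, 1.0, 0.013, 0.001]
contact_force: [-0.6, 0.7, -0.4]
gripper_width: 0.0
```

View pics/w13.png

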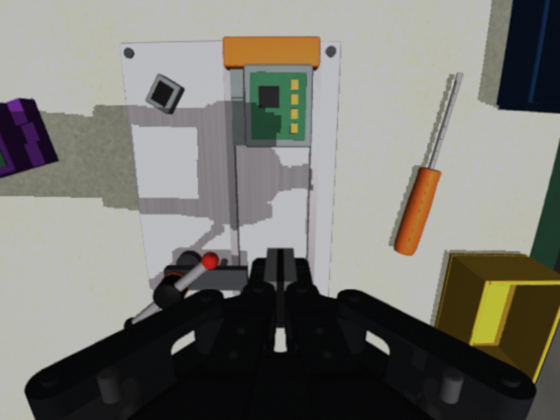

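View pics/s13.png

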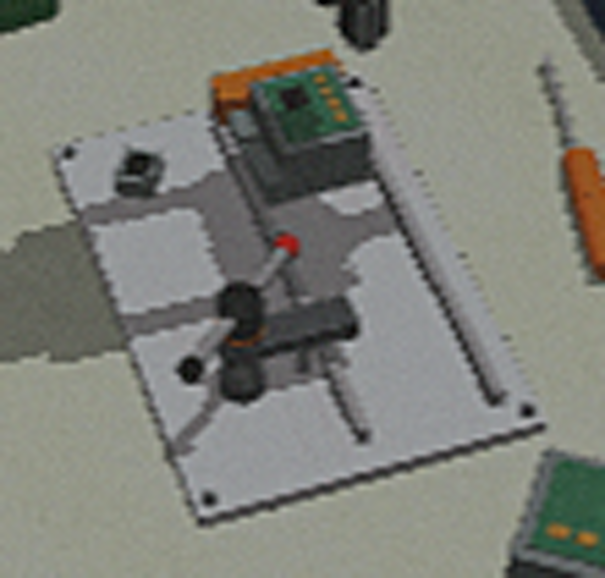

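Run:
```python
from h import *
d=grab_frame('scene')[175:285,205:365];cv2.imwrite('pics/c14.png',cv2.resize(d,None,fx=5,fy=5,interpolation=cv2.INTER_CUBIC))
m=cv2.imread('pics/w13.png')[20:170,200:350];cv2.imwrite('pics/w13c.png',cv2.resize(m,None,fx=4,fy=4,interpolation=cv2.INTER_CUBIC))
```

```text
(no output)
```

View pics/c14.png

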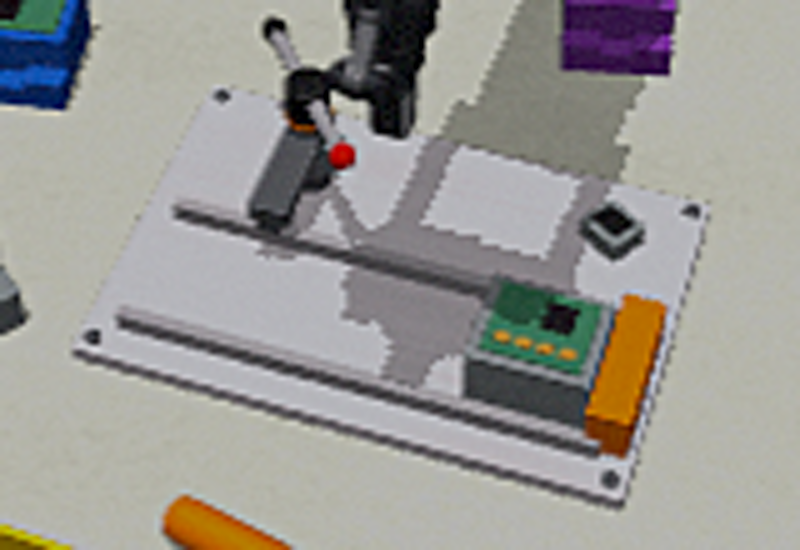

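View pics/w13c.png

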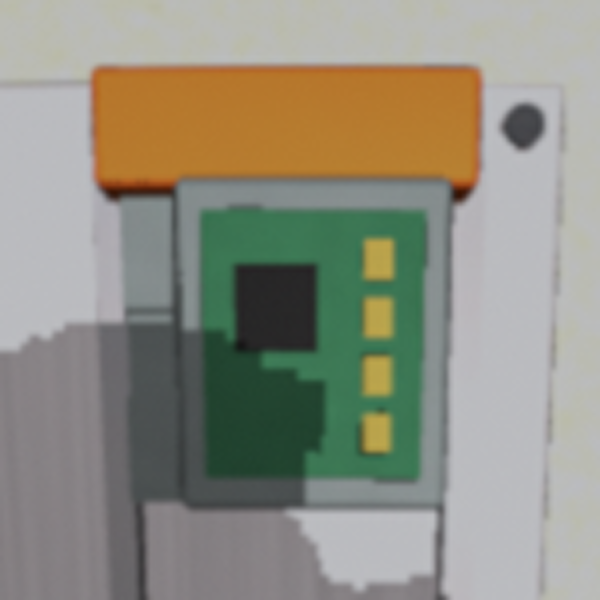

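The module is flush against the socket, the clamp is raised, and the shell has not moved.

```bash
python3 -c "
from plant import *
s=state();print(s['time'],s['contact_force']);print(job_done())"
```

```text
19.3667 [-0.98361921  0.09558934 -0.22908515]
the job is handed in; nothing more can be done
None
```

The clamp is open and the module sits home against the orange socket; I handed the job in at about 19.4 s.

- **Clamp:** I gripped the knob's hub and turned it clockwise in two grips, about 4.6 rad in all on top of its unknown starting angle. By the thread that puts the clamp finger at least 8 mm up, and I felt no stop.
- **Module:** I pushed it along the channel with the fingers shut. It stopped at the position I had predicted for home, where the force rose to about 17 N with no further travel.
- **Last checks:** The wrist, side and scene pictures show the module flush against the socket and still in the channel. They also show the clamp raised, the robot clear, and the shell and the other items in view unmoved.
- **Disagreements:** The first jig fit from the fixed cameras was off by a few mm, so I re-measured with the wrist camera. The first hub grip was about 2 mm off centre and loaded, so I opened and re-centred it before turning.
- **Not measured:** I worked out the finger's height from the turn rather than measuring it. The module did slide past the finger with under 3 N of force.

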